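# Press the plug of a battery pack flush with the lever press

### The job

The loose black battery pack has a round plug that still stands proud. Lay it flat in the lever press, plug end first between the guide rails and right up against the stop at the back so that the plug is under the ram, and let go of it. Then push the press's lever down to its stop, so that the plug is pressed flush, and ease the lever all the way back up under control, never letting it fly back; leave the pack seated in the press and do not push the other things about.

Things in the scene. Friction and masses are not known exactly. Their poses are not given: they have to be found in the camera images.
- press: Grey bench lever press, fixed. Origin: its foot (underside of the bed), at the nest's centre, on a thin mat. +x is the loading direction (roughly away from the robot), +y the side the lever sticks out to, z up. Flat bed 12 mm thick, 104 mm wide, x=-90 to +128 mm. The head overhangs from x=+34 mm back, y=+-29 mm, underside 86 and top 155 mm above its foot; lever hub from x=+12 mm, 95 to 141 mm high.
- nest (a point): Fixed point of the press at its x=0, y=0, 27 mm above the press's foot, axes as the press: the centre of a fully seated pack lies here (within 2 mm), its x axis along the press's x. From here the back stop's face is 86 mm along +x.
- rails (a point): Fixed point midway between the entry ends of the guide rails, at the press's x=+5, y=0, 12 mm above the press's foot (the bed's surface). Rails run from here to x=+81 mm, inner faces 60 mm apart, tops 14 mm above the bed. Before them short lead-ins of the same height (x=-22 to +8 mm) flare outward to about 76 mm apart.
- ram_foot (a point): Centre of the underside of the ram, a vertical bar with a 28 mm round foot at the press's x=+60, y=0. Underside 66 mm above the press's foot with the lever up; it follows the lever down 24 mm to 42 mm, level with the top of a seated pack, at the lever's stop.
- pack_center (a point): Centre, half-way up, of the loose black battery pack, a block 170 x 56 x 30 mm, about 0.22 kg, lying flat on the bench. Its x axis runs along its length, towards the end with the plug; z up. Best held across its 56 mm width, about 45 mm behind the centre (at x=-45 mm), so that the gripper stays clear of the press's head.
- plug (a joint): How far the plug has been pushed into the pack, in m: 0 stands 7 mm proud, 0.007 is flush. The plug is a grey disc 34 mm across on top of the pack at pack x=+60 mm, y=0. It stays where it is pushed; friction about 7 N.
- lever (a joint): Lever angle in rad: 0 is up at rest (a spring holds it there), 0.85 is down at its stop. Pushed down at the grip it takes about 3.5 N at first and 8 to 10 N at the stop. It flies back if let go there.
- lever_grip (a point): Centre of the lever's black round grip bar, 22 mm thick, 66 mm long along the press's x, open from above; moves with the lever. It circles lever_hinge in the press's y-z plane at radius 135 mm: at rest 0.60 rad above level on the press's +y side, at the stop 0.25 rad below level.
- lever_hinge (a point): Fixed point on the lever's pivot axis, 118 mm above the press's foot, at the press's x=+24 mm, y=0; the axis runs along the press's x. lever_grip lies 15 mm further to the press's -x (at its x=+9 mm).
- jar: Bystander: jar with red lid, 37 x 46 mm high, origin under its centre.
- dish: Bystander: round metal screw dish, 71 mm across, 17 mm high, origin under its centre.
- tape: Bystander: roll of tape lying flat, 72 mm across, 19 mm high, origin under its centre.
- case: Bystander: small black hinged case, 57 x 75 x 32 mm, origin under its centre.

How it is judged:
By the outcome, as a careful person would: the job done as asked, in the order asked, and still so for the second after the job is handed in, with the robot touching nothing.
It also fails if it takes over 72 s, if anything falls off the work surface, if the arm or the gripper's body presses on something with over 40 N, if the wrist force passes 120 N, or if a joint passes its speed limit or range.

### The arm

A 6-joint arm with a two-finger parallel gripper is mounted at the origin on a cart in front of the work surface, level with it; the furniture and walls round the work are solid. World frame = base frame: x ahead of the robot, y to its left, z up, the work surface at z = 0. Lengths are in m, angles in rad, forces in N, time in s.
With the tool pointing down it reaches from about 0.25 to 0.725 m from the base axis. Payload 4 kg.
Tool frame: the origin (TCP) lies on the centre line of the jaws, within the pads' length; the fingertips stand 22 mm ahead of it and the grasp point (between the pads) lies 3 mm ahead of it; z points along the fingers, y is the line along which they close (so a half turn about z gives the same grasp; the last joint's range is limited). The gripper opens to 85 mm and grips with 20 to 120 N. Pads are 22 mm wide; open, the fingers measure 114 mm over their backs; the gripper's body (76 mm by 85 mm) begins 54 mm behind the grasp point. The pads swing forward as they close: fully open they stand 13 mm farther back than shut.
Start: joints at [-1.147, 0.241, 0.005, 1.335, 0, 1.571], TCP at [0.206, -0.456, 0.253] pointing down, gripper open.
Joint ranges: [-2.72, 2.72], [-1.05, 1.87], [-1.09, 1.28], [-1.99, 2.15], [-1.42, 1.44], [-3.14, 3.14]. Speed limits (rad/s): [2.79, 2.79, 3.14, 3.14, 3.14, 3.14].

### API

Orientations are given as a unit quaternion [x, y, z, w].
In Python, from workcell import bot gives the robot as it stands.
- The arm moves only by the shell command python3 -m inch 'ROWS'. ROWS is JSON, one flat list of numbers, 7 for each row, row after row: the shift along the world's x, y, z in mm, then the turn, a rotation vector about the world's x, y, z in rad, then the opening in per cent of the stroke, from 0 (shut) to 100 (fully open). A call has 1 to 8 rows; each row is the pose to reach, as a shift and turn from the pose commanded when the call began; what a row does not reach only later rows make up. A row lasts 1/12 s, in which the tool goes at most 41.7 mm and 7.16 degrees, less where a joint would pass 70% of its speed; a pose out of reach is approached as far as the arm can. A call with a gripper value outside its range is refused whole. The fingers move at their own pace and stop on an object; the grip force is fixed at half the most. Time passes only in rows, so rows that repeat a pose let the fingers close. It gives the time, the measured TCP pose, the force, the opening and the grip force at its end, in the units of the state.
- bot.get_obs(): the state, without advancing time (a new reading comes with each control period).
- bot.camera(name): name is "scene" or "side" or "wrist"; returns the picture (384x512x3 uint8, blue, green, red); there is no depth.
- bot.camera_info(name): a dict with "intrinsics" (3x3 intrinsics, pixels), "camera_from_world" (4x4, takes a point from world to camera coordinates); the wrist camera has in their place "hand_eye" (4x4, takes a point from camera to tool coordinates, whose origin is the TCP and whose axes are the flange's). Camera axes: x right, y down, z forward; pixel columns grow to the right and rows downward; lengths in m; the calibration is good to about 2 mm. A picture is of the moment at which its call begins: read the wrist's pose just before it. camera_info takes no time and is no camera call.
- bot.job_done(): hands the job in; it is judged then, once.
Trained networks look in the newest picture that a camera, given by its name, has taken for a name from the list of things; names that differ only in an ending like _2 or _b are one class to them, and where a whole thing is asked for, a point or a joint stands for the part that bears it (a point fixed in the world has none). Each returns a list of dicts, best first, with "confidence" (0 to 1); they miss things now and then, are a little off and sometimes report something else, mostly with a low value. They report only what shows in the picture. A call takes as long as a camera call.
- bot.silhouettes(camera, target): "mask" (384x512 bool, what is visible of it) and "uv" ([column, row] in pixels, amid what is visible of it).
- bot.spot_point(camera, target): "uv" ([column, row] in pixels: a listed point, or the origin of a listed thing).
The state is a dict: "clock": time; "joint_pos": joint angles; "joint_vel": joint speeds; "tau": joint torques, N m; "eef_pos": TCP position; "tool_rot": TCP orientation; "ft_force": force on the tool from outside, world axes, zero at the start; "ft_torque": the same for the moment, N m; "grip_width": finger opening in m; "grasp_force": force on a finger pad.
Only numpy, scipy, OpenCV 4.12 (cv2) and the standard library are available. Lean on these libraries where they do the work, as an engineer would, in place of code of your own. Each camera call takes 0.05 s, during which the arm holds its last target. There are 200 camera calls.

## Working session

There is one attempt and no reset: what is moved stays moved. The work goes in short steps, Python scripts to look and compute and a shell command to move; the robot and the scene stay as the last step left them, time stands still between calls to the robot, and variables do not carry over. Pictures are saved under pics/ and viewed, at most 10 in all, crops included, and the job is handed in when it is done.

```bash
mkdir -p pics
cat > h.py <<'E'
import numpy as np, cv2
from workcell import bot
from scipy.spatial.transform import Rotation as R
def cam(name,obs=None):
    i=bot.camera_info(name); K=np.array(i["intrinsics"])
    if "camera_from_world" in i: T=np.linalg.inv(np.array(i["camera_from_world"]))
    else:
        o=obs or bot.get_obs(); W=np.eye(4); W[:3,:3]=R.from_quat(o["tool_rot"]).as_matrix(); W[:3,3]=o["eef_pos"]
        T=W@np.array(i["hand_eye"])
    return K,T
def ray(K,T,uv): 
    d=T[:3,:3]@np.linalg.solve(K,[uv[0],uv[1],1.]); return T[:3,3],d
def atz(K,T,uv,z):
    o,d=ray(K,T,uv); return o+d*(z-o[2])/d[2]
def proj(K,T,p):
    c=np.linalg.inv(T)@np.r_[p,1]; q=K@c[:3]; return q[:2]/q[2]
E
python3 - <<'E'
from h import *
o=bot.get_obs(); print(o)
ims=[]
for c in ("scene","side"):
    im=bot.camera(c).copy(); K,T=cam(c); print(c,T[:3,3].round(3))
    for t in ("press","nest","rails","ram_foot","pack_center","plug","lever_grip","lever_hinge","jar","dish","tape","case"):
        r=bot.spot_point(c,t)[:2]
        for k in r: print(c,t,np.round(k["uv"],1),round(k["confidence"],2))
        if r:
            u=tuple(int(x) for x in r[0]["uv"]); cv2.circle(im,u,2,(0,255,0),-1); cv2.putText(im,t,u,0,.35,(0,0,255),1)
    cv2.imwrite(f"pics/{c}0.png",im)
E
```

```text
{'clock': 0.0, 'joint_pos': array([-1.14697591e+00,  2.41433914e-01,  3.72037723e-03,  1.33513031e+00,
        8.94578596e-06,  1.57079922e+00]), 'joint_vel': array([ 0.00063185,  0.00136347,  0.00249176, -0.00021416,  0.00074679,
        0.00153303]), 'tau': array([ 1.60889682e-03, -3.72312176e+01,  2.52411675e+01,  1.69993518e-02,
        2.18350037e-04, -1.01863872e-06]), 'eef_pos': array([ 0.2053944 , -0.45524958,  0.25240093]), 'tool_rot': array([ 9.77630722e-01,  2.10326229e-01, -2.10954095e-04, -1.00180146e-03]), 'ft_force': array([-0.5262802 , -0.6998269 , -0.10283516]), 'ft_torque': array([ 0.05555764, -0.0177072 ,  0.00364412]), 'grasp_force': 0.0, 'grip_width': 0.08560950873160394}
scene [-0.143  0.716  0.593]
scene press [227.7 256.4] 0.63
scene nest [227.8 246.6] 0.56
scene rails [227.2 247.3] 0.62
scene ram_foot [211.5 219. ] 0.44
scene ram_foot [219.  203.8] 0.44
scene pack_center [311.6 211.5] 0.75Traceback (most recent call last):
  File "<stdin>", line 7, in <module>
ValueError: it knows: case, dish, jar, lever_grip, lever_hinge, nest, pack_center, press, rails, ram_foot, tape
```

Run:
```python
from h import *
P={}
for c in ("scene","side"):
    im=bot.camera(c).copy(); K,T=cam(c); print(c,T[:3,3].round(3))
    for t,z in dict(press=0,nest=.029,rails=.014,ram_foot=.068,pack_center=.015,lever_grip=.196,lever_hinge=.12,jar=0,dish=0,tape=0,case=0).items():
        r=bot.spot_point(c,t)[:2]
        for k in r: print(c,t,np.round(k["uv"],1),round(k["confidence"],2),atz(K,T,k["uv"],z).round(3))
        if r:
            P[c,t]=ray(K,T,r[0]["uv"])
            u=tuple(int(x) for x in r[0]["uv"]); cv2.circle(im,u,2,(0,255,0),-1); cv2.putText(im,t,u,0,.35,(0,0,255),1)
    cv2.imwrite(f"pics/{c}0.png",im)
for t in {k[1] for k in P}:
    if ("scene",t) in P and ("side",t) in P:
        A=0;b=0
        for c in ("scene","side"):
            o,d=P[c,t]; d=d/np.linalg.norm(d); M=np.eye(3)-np.outer(d,d); A=A+M; b=b+M@o
        x=np.linalg.solve(A,b); print(t,"tri",x.round(3))
```

```text
scene [-0.143  0.716  0.593]
scene press [232.  257.5] 0.69 [0.449 0.327 0.   ]
scene nest [228.2 245.3] 0.63 [0.459 0.33  0.029]
scene rails [230. 247.] 0.97 [0.468 0.32  0.014]
scene ram_foot [210.9 217.6] 0.53 [0.524 0.332 0.068]
scene ram_foot [349.9 222.5] 0.38 [0.324 0.093 0.068]
scene pack_center [309.8 210. ] 0.77 [0.47  0.071 0.015]
scene lever_grip [174.1 195. ] 0.93 [0.465 0.441 0.196]
scene lever_grip [226.8 250.9] 0.17 [0.271 0.453 0.196]
scene lever_hinge [220.5 210. ] 0.58 [0.47  0.339 0.12 ]
scene jar [301.7 189.6] 0.72 [ 0.577 -0.     0.   ]
scene dish [346.6 222.9] 0.62 [0.388 0.021 0.   ]
scene tape [176.  298.5] 0.86 [0.413 0.485 0.   ]
scene case [139.2 257. ] 0.79 [0.573 0.492 0.   ]
side [0.064 0.866 0.547]
side press [230.  263.3] 0.68 [0.459 0.325 0.   ]
side press [317.5 212. ] 0.61 [0.389 0.017 0.   ]
side nest [227.6 254.4] 0.94 [0.46  0.332 0.029]
side ram_foot [205.7 229.4] 0.46 [0.521 0.328 0.068]
side pack_center [282.2 209.7] 0.57 [0.462 0.083 0.015]
side pack_center [265.5 188.4] 0.56 [0.561 0.005 0.015]
side lever_grip [189.6 207.8] 0.66 [0.465 0.436 0.196]
side lever_hinge [220.8 217.1] 0.61 [0.474 0.334 0.12 ]
side jar [264.4 190. ] 0.73 [ 0.572 -0.009  0.   ]
side dish [320.  212.7] 0.63 [0.381 0.016 0.   ]
side tape [202.  322.4] 0.74 [0.404 0.488 0.   ]
side case [134.4 287. ] 0.58 [0.576 0.493 0.   ]
side case [265.3 189.7] 0.28 [ 0.571 -0.012  0.   ]
nest tri [0.464 0.327 0.024]
dish tri [0.372 0.042 0.017]
case tri [ 0.582  0.489 -0.007]
lever_grip tri [0.455 0.446 0.204]
ram_foot tri [0.513 0.339 0.077]
jar tri [0.554 0.023 0.02 ]
press tri [ 0.464  0.317 -0.011]
tape tri [0.403 0.49  0.006]
lever_hinge tri [0.471 0.339 0.121]
pack_center tri [0.468 0.074 0.013]
```

View pics/scene0.png

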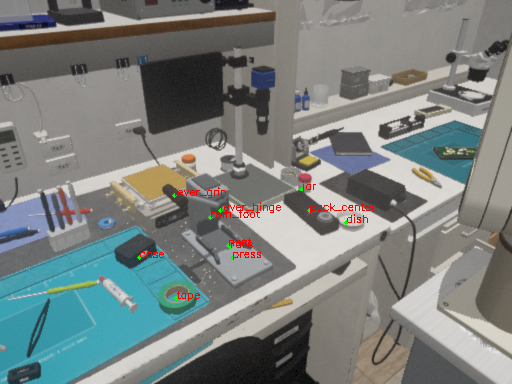

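View pics/side0.png

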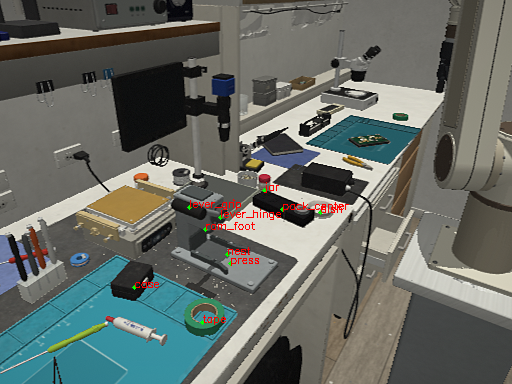

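```bash
python3 -m inch '[35,35,10,0,0,0,100, 55,70,20,0,0,0,100, 75,105,30,0,0,0,100, 95,140,40,0,0,0,100, 112,175,50,0,0,0,100, 130,210,50,0,0,0,100, 148,245,50,0,0,0,100, 165,280,50,0,0,0,100]'; python3 -m inch '[10,38,0,0,0,0,100, 20,76,0,0,0,-0.1,100, 30,115,0,0,0,-0.2,100, 40,150,0,0,0,-0.3,100, 45,180,0,0,0,-0.42,100, 45,210,0,0,0,-0.42,100, 45,225,0,0,0,-0.42,100]'
python3 - <<'E'
from h import *
print(bot.camera_info("wrist")["hand_eye"])
o=bot.get_obs();K,T=cam("wrist",o)
print(o["eef_pos"],o["joint_pos"],T[:3,3], [atz(K,T,u,0.03).round(3) for u in ((0,0),(511,0),(511,383),(0,383))])
cv2.imwrite("pics/w0.png",bot.camera("wrist"))
for t in ("pack_center","jar","dish"):
    for k in bot.silhouettes("wrist",t)[:2]:
        m=k["mask"].astype(np.uint8); c=max(cv2.findContours(m,0,2)[0],key=cv2.contourArea)
        print(t,k["confidence"],k["uv"],cv2.boundingRect(c))
        if t=="pack_center": print([atz(K,T,u,0.03).round(3) for u in cv2.boxPoints(cv2.minAreaRect(c))])
for k in bot.spot_point("wrist","pack_center")[:2]: print(k,atz(K,T,k["uv"],.015))
E
```

```text
clock: 2.17
eef_pos: [0.3713, -0.174, 0.304]
tool_rot: [0.978, 0.21, 0.001, 0.001]
ft_force: [1.0, 0.2, -1.2]
grip_width: 0.0853
grasp_force: 0.0
clock: 2.75
eef_pos: [0.4167, 0.0234, 0.3033]
tool_rot: [1.0, 0.021, -0.0, -0.012]
ft_force: [0.9, -0.9, -0.1]
grip_width: 0.0853
grasp_force: 0.0
[[ 2.53381608e-04 -9.60307225e-01 -2.78944383e-01  6.91971811e-02]
 [ 9.99999652e-01  4.64934131e-04 -6.92245828e-04 -9.67470146e-04]
 [ 7.94459435e-04 -2.78944110e-01  9.60307009e-01 -1.19622316e-01]
 [ 0.00000000e+00  0.00000000e+00  0.00000000e+00  1.00000000e+00]]
[0.41673927 0.02340552 0.30328413] [ 0.04041714  0.05848171 -0.08242722  1.43023264  0.02326171  3.14036218] [0.48598987 0.0244745  0.42287467] [array([0.611, 0.368, 0.03 ]), array([ 0.633, -0.274,  0.03 ]), array([ 0.026, -0.458,  0.03 ]), array([-0.045,  0.516,  0.03 ])]
pack_center 0.91 [228.4, 119.8] (204, 59, 55, 125)
[array([0.388, 0.116, 0.03 ]), array([0.554, 0.088, 0.03 ]), array([0.549, 0.033, 0.03 ]), array([0.381, 0.053, 0.03 ])]
jar 0.8 [290.0, 42.6] (276, 26, 31, 37)
jar 0.55 [51.8, 93.4] (0, 5, 105, 179)
dish 0.83 [268.2, 178.4] (245, 159, 46, 44)
{'uv': [228.3, 124.8], 'confidence': 0.67} [0.46752608 0.07469786 0.015     ]
```

View pics/w0.png

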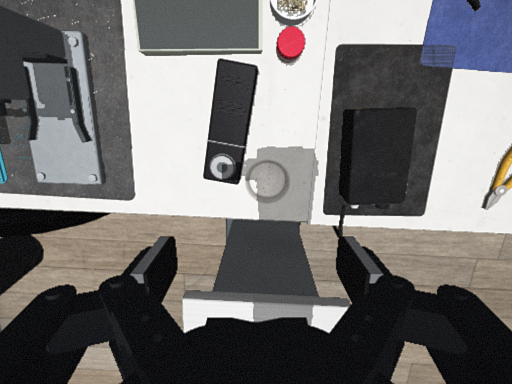

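```bash
python3 -m inch '[-5,10,0,0,0,0.12,100, -10,20,5,0,0,0.24,100, -15,30,10,0,0,0.36,100, -20,40,15,0,0,0.48,100, -25,50,20,0,0,0.6,100, -30,60,20,0,0,0.72,100, -35,70,20,0,0,0.84,100, -40,80,20,0,0,0.96,100]' | grep -E 'eef|rot'; python3 -m inch '[0,10,0,0,0,0.12,100, 0,20,0,0,0,0.24,100, -5,30,0,0,0,0.36,100, -5,40,0,0,0,0.48,100, -5,50,0,0,0,0.6,100, -5,60,0,0,0,0.72,100, -5,70,0,0,0,0.84,100, -5,80,0,0,0,0.96,100]' | grep -E 'eef|rot'; python3 -m inch '[0,10,0,0,0,0.12,100, 0,20,0,0,0,0.24,100, -5,30,0,0,0,0.36,100, -5,40,0,0,0,0.48,100, -5,50,0,0,0,0.6,100, -5,60,0,0,0,0.72,100, -5,70,0,0,0,0.84,100, -5,80,0,0,0,0.96,100]'
python3 - <<'E'
from h import *
o=bot.get_obs();K,T=cam("wrist",o)
print(o["eef_pos"],o["joint_pos"],T[:3,3], [atz(K,T,u,0.03).round(3) for u in ((0,0),(511,0),(511,383),(0,383))])
cv2.imwrite("pics/w1.png",cv2.resize(bot.camera("wrist"),(800,600),interpolation=2))
for t,z in dict(nest=.029,rails=.014,ram_foot=.068,press=0,lever_grip=.196,lever_hinge=.12,pack_center=.015,case=0,tape=0).items():
  for k in bot.spot_point("wrist",t)[:1]: print(t,k,atz(K,T,k["uv"],z).round(4))
k=bot.silhouettes("wrist","press")[0]; c=max(cv2.findContours(k["mask"].astype(np.uint8),0,2)[0],key=cv2.contourArea)
for p in cv2.approxPolyDP(c,4,True)[:,0]: print(p,atz(K,T,p,.014).round(3))
# post/scope
for u,v in (((241,175),(200,180)),((262,133),(228,142))):
    A=0;b=0
    for c,uv in (("scene",u),("side",v)):
        q,d=ray(*cam(c),uv); d=d/np.linalg.norm(d); M=np.eye(3)-np.outer(d,d); A=A+M; b=b+M@q
    print(np.linalg.solve(A,b).round(3))
E
```

```text
eef_pos: [0.3766, 0.1001, 0.3235]
tool_rot: [0.878, 0.479, -0.005, -0.009]
eef_pos: [0.3721, 0.1802, 0.3234]
tool_rot: [0.557, 0.83, -0.009, -0.006]
clock: 5.0
eef_pos: [0.3673, 0.2602, 0.3234]
tool_rot: [0.111, 0.994, -0.011, -0.001]
ft_force: [0.8, -0.6, -0.5]
grip_width: 0.0852
grasp_force: 0.0
[0.36734321 0.26021772 0.32338424] [ 0.62595577  0.13346207  0.05318196  1.50689434 -0.01539946  0.84842033] [0.29669199 0.2794557  0.4429479 ] [array([ 0.077, -0.033,  0.03 ]), array([0.231, 0.624, 0.03 ]), array([0.9  , 0.646, 0.03 ]), array([ 0.701, -0.364,  0.03 ])]
nest {'uv': [315.3, 203.4], 'confidence': 0.77} [0.4523 0.3327 0.029 ]
rails {'uv': [314.4, 202.6], 'confidence': 0.79} [0.4562 0.3334 0.014 ]
ram_foot {'uv': [125.3, 199.6], 'confidence': 0.71} [0.3723 0.056  0.068 ]
press {'uv': [310.4, 199.9], 'confidence': 0.69} [0.4551 0.3292 0.    ]
lever_grip {'uv': [458.7, 244.8], 'confidence': 0.86} [0.4626 0.4428 0.196 ]
lever_hinge {'uv': [328.9, 244.7], 'confidence': 0.73} [0.4785 0.3291 0.12  ]
pack_center {'uv': [166.4, 236.4], 'confidence': 0.76} [0.4625 0.0714 0.015 ]
case {'uv': [416.4, 246.0], 'confidence': 0.75} [0.5812 0.4995 0.    ]
tape {'uv': [402.8, 145.7], 'confidence': 0.78} [0.3962 0.4891 0.    ]
[328 143] [0.364 0.37  0.014]
[272 156] [0.365 0.28  0.014]
[295 270] [0.575 0.279 0.014]
[309 272] [0.585 0.303 0.014]
[325 325] [0.706 0.313 0.014]
[332 327] [0.713 0.326 0.014]
[350 299] [0.657 0.367 0.014]
[335 266] [0.582 0.35  0.014]
[337 239] [0.53  0.361 0.014]
[347 235] [0.526 0.378 0.014]
[335 146] [0.371 0.38  0.014]
[0.711 0.118 0.037]
[0.609 0.122 0.19 ]
```

View pics/w1.png

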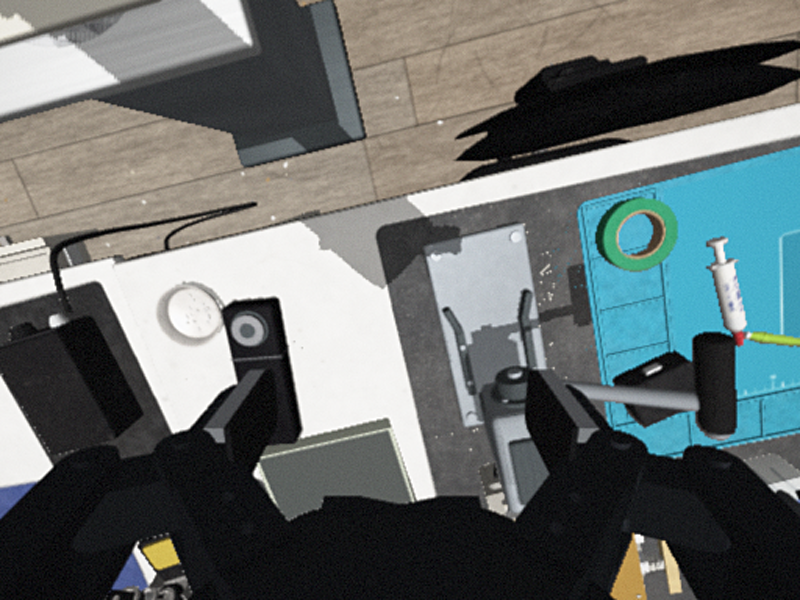

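Run:
```python
from h import *
from scipy.optimize import least_squares
K,T=cam("wrist")
for n,u in dict(nl=(222,303),nr=(277,297),fr=(300,437),plug=(250,329)).items(): print(n,atz(K,T,np.array(u)*.64,.037 if n=="plug" else .03).round(4))
pts=[((-90,-52,12),(425,240)),((-90,52,12),(526,224)),((128,-52,12),(468,428)),((-22,-38,26),(447,308)),((-22,38,26),(526,291)),((9,139-27.6,118+76.2),(717,379))]
pts=[(np.array(a)/1e3,np.array(b)*.64) for a,b in pts]
def W(x,p): c,s=np.cos(x[2]),np.sin(x[2]); return np.array([x[0]+c*p[0]-s*p[1],x[1]+s*p[0]+c*p[1],p[2]+.002])
f=lambda x:np.concatenate([proj(K,T,W(x,p))-u for p,u in pts])
r=least_squares(f,[.456,.33,0]); print(r.x.round(4),r.fun.round(1))
im=cv2.imread("pics/w1.png"); print("mm/px",)
```

```text
nl [0.3752 0.064  0.03  ]
nr [0.3815 0.1217 0.03  ]
fr [0.5452 0.097  0.03  ]
plug [0.4068 0.0866 0.037 ]
[0.4535 0.3321 0.0116] [-1.1  2.7 -0.6 -2.5 -2.  -0.8  2.9 -0.4 -0.4 -0.1  0.7  0.8]
mm/px
```

```bash
for i in 1 2 3; do python3 -m inch '[4,-4,0,0,0,0.12,100, 8,-8,0,0,0,0.24,100, 12,-14,0,0,0,0.36,100, 15,-20,0,0,0,0.48,100, 17,-26,0,0,0,0.6,100, 20,-32,0,0,0,0.72,100, 22,-38,0,0,0,0.84,100, 25,-45,0,0,0,0.96,100]' | grep -E 'clock|eef|rot'; done
```

```text
clock: 6.22
eef_pos: [0.3916, 0.2157, 0.3234]
tool_rot: [-0.362, 0.932, -0.01, 0.004]
clock: 6.88
eef_pos: [0.4166, 0.1707, 0.3234]
tool_rot: [0.751, -0.66, 0.007, -0.009]
clock: 7.55
eef_pos: [0.4416, 0.1257, 0.3234]
tool_rot: [0.971, -0.238, 0.002, -0.011]
```

```bash
python3 -m inch '[3,-12,-25,-0.007,0.003,0.11,100, 6,-24,-50,-0.014,0.006,0.22,100, 9,-36,-85,-0.02,0.009,0.333,100, 13,-48,-120,-0.02,0.009,0.333,100, 13,-50,-150,-0.02,0.009,0.333,100, 13,-50,-170,-0.02,0.009,0.333,100, 13,-50,-170,-0.02,0.009,0.333,100]'
python3 - <<'E'
from h import *
o=bot.get_obs();K,T=cam("wrist",o)
Rm=R.from_quat(o["tool_rot"]).as_matrix(); print(o["eef_pos"],o["joint_pos"].round(3),"z",Rm[:,2].round(4),"yaw",np.arctan2(Rm[1,0],Rm[0,0]))
im=bot.camera("wrist")
k=bot.silhouettes("wrist","pack_center")[0]; c=max(cv2.findContours(k["mask"].astype(np.uint8),0,2)[0],key=cv2.contourArea)
print(k["confidence"]); ap=cv2.approxPolyDP(c,4,True)[:,0]
for p in ap: print(p,atz(K,T,p,.03).round(4))
cv2.imwrite("pics/w2.png",cv2.resize(im,(800,600),interpolation=2))
for k in bot.spot_point("wrist","pack_center")[:1]: print(k,atz(K,T,k["uv"],.015))
E
```

```text
clock: 8.13
eef_pos: [0.4511, 0.0751, 0.149]
tool_rot: [0.997, -0.077, -0.006, 0.001]
ft_force: [0.5, -0.7, 0.3]
grip_width: 0.0852
grasp_force: 0.0
[0.4511462  0.07505242 0.14902163] [ 1.640e-01  2.420e-01 -2.790e-01  1.062e+00  1.000e-03 -2.823e+00] z [-1.160e-02 -6.000e-04 -9.999e-01] yaw -0.1549789027866943
0.61
[285  70] [0.5478 0.037  0.03  ]
[222  74] [0.5527 0.0879 0.03  ]
[233 254] [0.3896 0.1085 0.03  ]
[286 249] [0.3869 0.056  0.03  ]
{'uv': [256.5, 166.1], 'confidence': 0.95} [0.47024357 0.07235539 0.015     ]
```

View pics/w2.png

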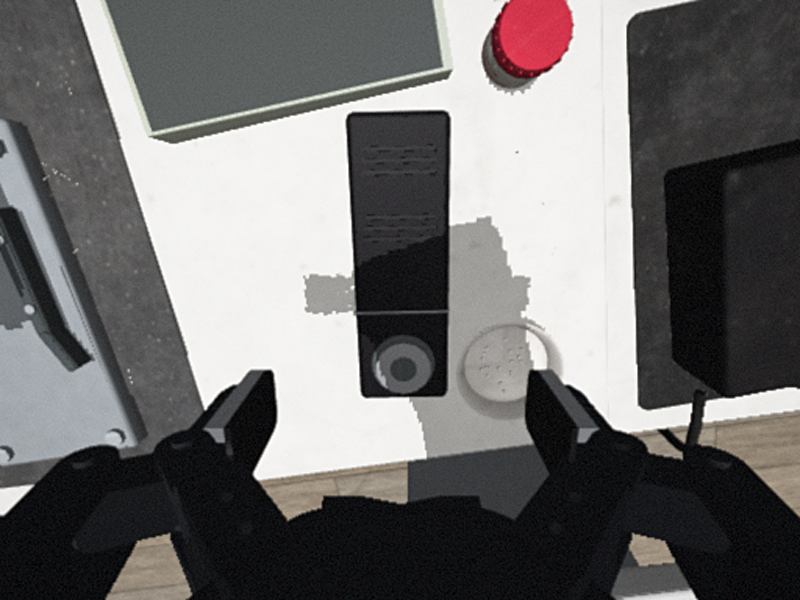

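```bash
python3 -m inch '[25,-3,-15,0,-0.005,0.01,100, 45,-6,-40,0,-0.01,0.02,100, 58,-8,-65,0,-0.01,0.02,100, 60,-8,-85,0,-0.01,0.02,100, 60,-8,-90,0,-0.01,0.02,100, 60,-8,-90,0,-0.01,0.02,100]'
python3 - <<'E'
from h import *
o=bot.get_obs();Rm=R.from_quat(o["tool_rot"]).as_matrix(); print("z",Rm[:,2].round(4),"yaw",np.arctan2(Rm[1,0],Rm[0,0]))
E
```

```text
clock: 8.78
eef_pos: [0.5145, 0.0682, 0.0633]
tool_rot: [0.998, -0.067, 0.003, -0.001]
ft_force: [-0.6, 0.3, 1.0]
grip_width: 0.0853
grasp_force: 0.0
z [ 6.3e-03  9.0e-04 -1.0e+00] yaw -0.1335714319437935
```

```bash
python3 -m inch '[-3,-1,-20,0,0.006,0,100, -3,-1,-33,0,0.006,0,100, -3,-1,-33,0,0.006,0,70, -3,-1,-33,0,0.006,0,50, -3,-1,-33,0,0.006,0,40, -3,-1,-33,0,0.006,0,30, -3,-1,-33,0,0.006,0,30, -3,-1,-33,0,0.006,0,30]'
```

```text
clock: 9.45
eef_pos: [0.5132, 0.0673, 0.0327]
tool_rot: [0.998, -0.067, 0.003, -0.001]
ft_force: [-1.5, -0.1, 6.1]
grip_width: 0.0546
grasp_force: 65.6
```

```bash
python3 -m inch '[0,0,20,0,0,0,30, -5,0,45,0,0,0,30, -25,4,75,0,0,0,30, -50,10,105,0,0,-0.05,30, -80,15,130,0,0,-0.15,30, -110,20,150,0,0,-0.27,30, -135,30,155,0,0,-0.39,30, -160,40,155,0,0,-0.51,30]'; for i in 1 2; do python3 -m inch '[-4,10,0,0,0,-0.12,30, -8,20,0,0,0,-0.24,30, -12,30,0,0,0,-0.36,30, -16,40,0,0,0,-0.48,30, -18,50,0,0,0,-0.6,30, -20,60,0,0,0,-0.72,30, -21,70,0,0,0,-0.84,30, -22,80,0,0,0,-0.96,30]' ; done;  python3 -m inch '[-6,10,0,0,0,-0.12,30, -12,20,0,0,0,-0.24,30, -18,30,0,0,0,-0.36,30, -23,40,0,0,0,-0.48,30, -23,45,0,0,0,-0.57,30, -23,45,0,0,0,-0.57,30, -23,45,0,0,0,-0.57,30]'
python3 - <<'E'
from h import *
o=bot.get_obs();Rm=R.from_quat(o["tool_rot"]).as_matrix(); print("z",Rm[:,2].round(4),"yaw",np.arctan2(Rm[1,0],Rm[0,0]))
K,T=cam("wrist",o)
cv2.imwrite("pics/w3.png",cv2.resize(bot.camera("wrist"),(800,600),interpolation=2))
E
```

```text
clock: 10.12
eef_pos: [0.3516, 0.1075, 0.1879]
tool_rot: [0.948, -0.32, 0.003, -0.002]
ft_force: [0.6, 0.0, -2.5]
grip_width: 0.0545
grasp_force: 65.0
clock: 10.78
eef_pos: [0.3292, 0.1874, 0.1858]
tool_rot: [-0.693, 0.721, -0.001, 0.0]
ft_force: [0.5, -0.2, -2.6]
grip_width: 0.0546
grasp_force: 64.9
clock: 11.45
eef_pos: [0.3071, 0.2673, 0.1858]
tool_rot: [-0.282, 0.959, -0.001, -0.0]
ft_force: [-0.2, 0.5, -3.1]
grip_width: 0.0545
grasp_force: 64.9
clock: 12.03
eef_pos: [0.2843, 0.312, 0.1856]
tool_rot: [-0.005, 1.0, -0.001, -0.001]
ft_force: [0.2, -0.0, -3.0]
grip_width: 0.0549
grasp_force: 64.9
z [-0.0014 -0.0012 -1.    ] yaw -3.1307224520144423
```

View pics/w3.png

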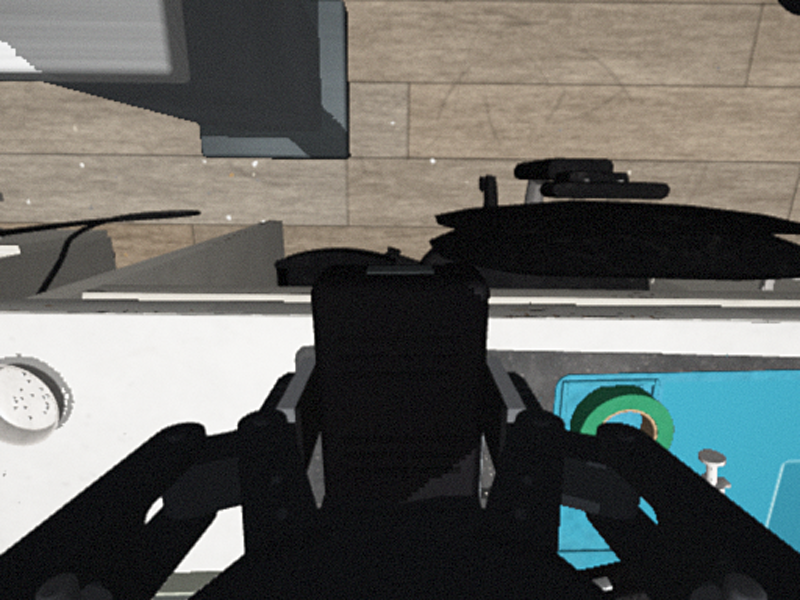

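```bash
python3 -m inch '[0,6,-30,0,0,0,30, 0,12,-65,0,0,0,30, 0,18,-95,0,0,0,30, 0,18,-120,0,0,0,30, 0,18,-134,0,0,0,30, 0,18,-134,0,0,0,30]'
cat > ov.py <<'E'
from h import *
import sys
X=[float(a) for a in sys.argv[1:4]]; out=sys.argv[4]
def W(p): c,s=np.cos(X[2]),np.sin(X[2]); p=np.array(p)/1e3; return np.array([X[0]+c*p[0]-s*p[1],X[1]+s*p[0]+c*p[1],p[2]+.002])
ims=[]
for c in ("scene","side"):
    K,T=cam(c); im=bot.camera(c); u=proj(K,T,W((-30,0,20))); x0,y0=int(u[0]-67),int(u[1]-65)
    s=6 if 0 else 4; crop=cv2.resize(im[y0:y0+130,x0:x0+100],None,fx=s,fy=s,interpolation=2)
    for L in ([(-90,-52,12),(-90,52,12),(128,52,12),(128,-52,12),(-90,-52,12)],[(-22,-38,26),(5,-30,26),(81,-30,26)],[(-22,38,26),(5,30,26),(81,30,26)]):
        q=np.array([(proj(K,T,W(p))-(x0,y0)+.5)*s for p in L]).astype(int); cv2.polylines(crop,[q],False,(0,255,0),1)
    ims.append(crop)
cv2.imwrite(out,np.hstack(ims))
E
python3 ov.py .4535 .332 .0116 pics/ov0.png
```

```text
clock: 12.58
eef_pos: [0.2831, 0.3277, 0.0486]
tool_rot: [-0.004, 1.0, -0.003, -0.003]
ft_force: [-0.5, -0.7, -2.8]
grip_width: 0.0544
grasp_force: 65.1
```

View pics/ov0.png

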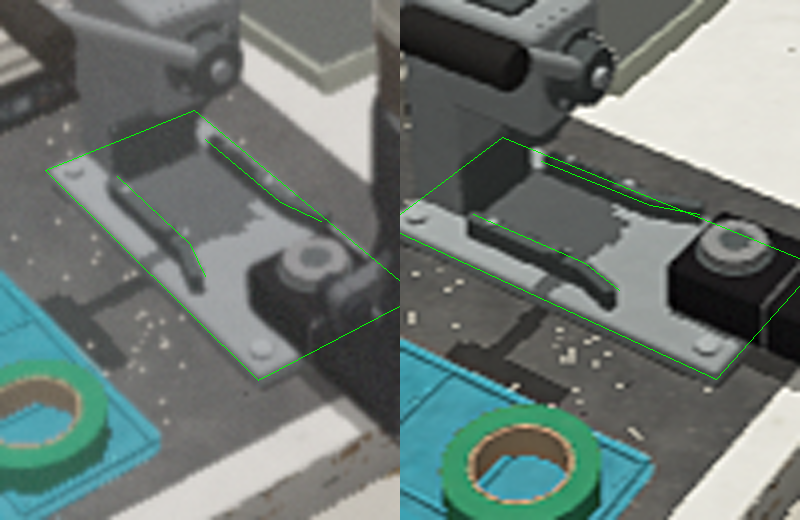

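Run:
```python
from h import *
X=(.4535,.332,.0116)
W=np.array([X[0]-.03,X[1]-.00035,.022])
A=0;b=0
for c,q in (("scene",(315,253)),("side",(735-400,239))):
    K,T=cam(c);u=proj(K,T,W);o=np.array([int(u[0]-67),int(u[1]-65)]);uv=o+np.array(q)/4-.5
    p=atz(K,T,uv,.053)-np.r_[X[:2],0]; print(c,p.round(4)); 
    oo,d=ray(K,T,uv); d/=np.linalg.norm(d); M=np.eye(3)-np.outer(d,d); A=A+M;b=b+M@oo
print(np.linalg.solve(A,b).round(4)); o=bot.get_obs();Rm=R.from_quat(o["tool_rot"]).as_matrix(); print("z",Rm[:,2].round(4),"yaw",np.arctan2(Rm[1,0],Rm[0,0]))
```

```text
scene [-0.066  -0.0017  0.053 ]
side [-0.0656 -0.0041  0.053 ]
[0.3856 0.3316 0.0556]
z [-0.0021 -0.0021 -1.    ] yaw -3.1335478384552
```

```bash
python3 -m inch '[5,3,2,0.002,0.002,0.003,30, 20,3,2,0.002,0.002,0.003,30, 35,3,2,0.002,0.002,0.003,30, 50,3,2,0.002,0.002,0.003,30, 60,3,2,0.002,0.002,0.003,30, 70,4,2,0.002,0.002,0.003,30, 80,4,2,0.002,0.002,0.003,30, 80,4,2,0.002,0.002,0.003,30]'
```

```text
clock: 13.35
eef_pos: [0.3648, 0.3296, 0.0532]
tool_rot: [-0.003, 1.0, -0.004, -0.003]
ft_force: [0.6, -9.2, -5.5]
grip_width: 0.0544
grasp_force: 65.0
```

```bash
python3 -m inch '[0,-2,-2,0,0,0,30, 0,-2,-4,0,0,0,30, 8,-2,-4,0,0,0,30, 16,-2,-4,0,0,0,30, 24,-2,-4,0,0,0,30, 30,-2,-4,0,0,0,30, 30,-2,-4,0,0,0,30]';  python3 ov.py .4535 .332 .0116 pics/ov1.png
```

```text
clock: 13.93
eef_pos: [0.3955, 0.3295, 0.05]
tool_rot: [-0.004, 1.0, -0.002, -0.002]
ft_force: [-0.0, -5.9, -3.5]
grip_width: 0.0543
grasp_force: 65.1
```

View pics/ov1.png

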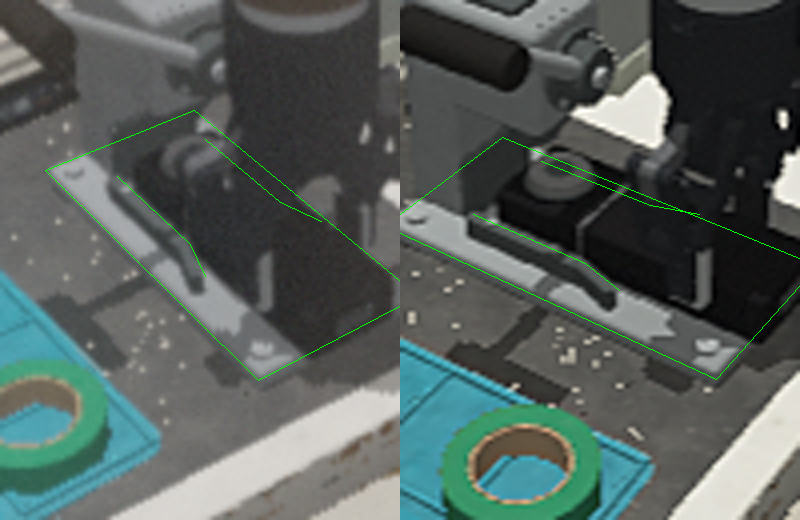

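```bash
python3 -m inch '[3,-1,-1,0,0,0,30, 6,-1,-2,0,0,0,30, 9,-1,-3,0,0,0,30, 11,-1,-3,0,0,0,30, 12,-1,-3,0,0,0,30, 12,-1,-3,0,0,0,30]';  python3 -m inch '[2,0,0,0,0,0,30, 4,0,0,0,0,0,30, 6,0,0,0,0,0,30, 6,0,0,0,0,0,30]'
```

```text
clock: 14.53
eef_pos: [0.4065, 0.3292, 0.0471]
tool_rot: [-0.004, 1.0, -0.001, -0.002]
ft_force: [-3.0, -5.4, -0.8]
grip_width: 0.0549
grasp_force: 65.4
clock: 14.87
eef_pos: [0.4126, 0.3293, 0.0471]
tool_rot: [-0.004, 1.0, -0.001, -0.002]
ft_force: [-2.2, -4.9, -1.8]
grip_width: 0.0543
grasp_force: 65.4
```

```bash
python3 -m inch '[2,0,0,0,0,0,30, 4,0,0,0,0,0,30, 4,0,0,0,0,0,30]';python3 -m inch '[2,0,0,0,0,0,30, 4,0,0,0,0,0,30, 4,0,0,0,0,0,30]'
```

```text
clock: 15.12
eef_pos: [0.4143, 0.3293, 0.0471]
tool_rot: [-0.005, 1.0, -0.001, -0.004]
ft_force: [-8.2, -4.7, 2.2]
grip_width: 0.0547
grasp_force: 65.9
clock: 15.37
eef_pos: [0.4145, 0.3292, 0.047]
tool_rot: [-0.005, 1.0, -0.001, -0.008]
ft_force: [-18.2, -3.1, 9.7]
grip_width: 0.0548
grasp_force: 66.7
```

```bash
python3 -m inch '[-3,0,0,0,0,0,30, -3,0,0,0,0,0,30, -3,0,0,0,0,0,60, -3,0,0,0,0,0,100, -3,0,0,0,0,0,100, -3,0,0,0,0,0,100]';  python3 -m inch '[-3,0,10,0,0,0,100, -10,0,30,0,0,0,100, -30,0,60,0,0,0,100, -60,0,90,0,0,0,100, -90,0,120,0,0,0,100, -110,0,150,0,0,0,100, -120,0,180,0,0,0,100, -120,0,190,0,0,0,100]'; python3 ov.py .458 .331 .0116 pics/ov2.png
python3 - <<'E'
from h import *
o=bot.get_obs(); print(o["joint_pos"].round(3));K,T=cam("wrist",o); bot.camera("wrist")
for t,z in dict(nest=.029,pack_center=.029,lever_grip=.196,lever_hinge=.12,).items():
  for k in bot.spot_point("wrist",t)[:1]: print(t,k,atz(K,T,k["uv"],z).round(4))
k=bot.silhouettes("wrist","pack_center")[0]; c=max(cv2.findContours(k["mask"].astype(np.uint8),0,2)[0],key=cv2.contourArea)
for p in cv2.approxPolyDP(c,4,True)[:,0]: print(p,atz(K,T,p,.044).round(4))
E
```

```text
clock: 15.87
eef_pos: [0.4198, 0.3326, 0.0483]
tool_rot: [-0.006, 1.0, 0.002, 0.001]
ft_force: [0.2, -0.0, -0.3]
grip_width: 0.0852
grasp_force: 0.0
clock: 16.53
eef_pos: [0.2971, 0.3327, 0.2425]
tool_rot: [-0.007, 1.0, 0.004, 0.001]
ft_force: [1.0, 1.2, 0.5]
grip_width: 0.0856
grasp_force: 0.0
[ 0.838  0.137 -0.157  1.269  0.003  0.826]
nest {'uv': [251.4, 282.2], 'confidence': 0.36} [0.4567 0.3308 0.029 ]
pack_center {'uv': [248.4, 282.9], 'confidence': 0.61} [0.4579 0.3265 0.029 ]
[215 216] [0.3507 0.2846 0.044 ]
[218 315] [0.4999 0.2842 0.044 ]
[232 315] [0.4998 0.3039 0.044 ]
[231 225] [0.3627 0.3044 0.044 ]
[269 222] [0.3582 0.3524 0.044 ]
[274 234] [0.3747 0.3592 0.044 ]
[272 317] [0.503  0.3603 0.044 ]
[284 316] [0.5012 0.3773 0.044 ]
[287 216] [0.3499 0.3748 0.044 ]
```

View pics/ov2.png

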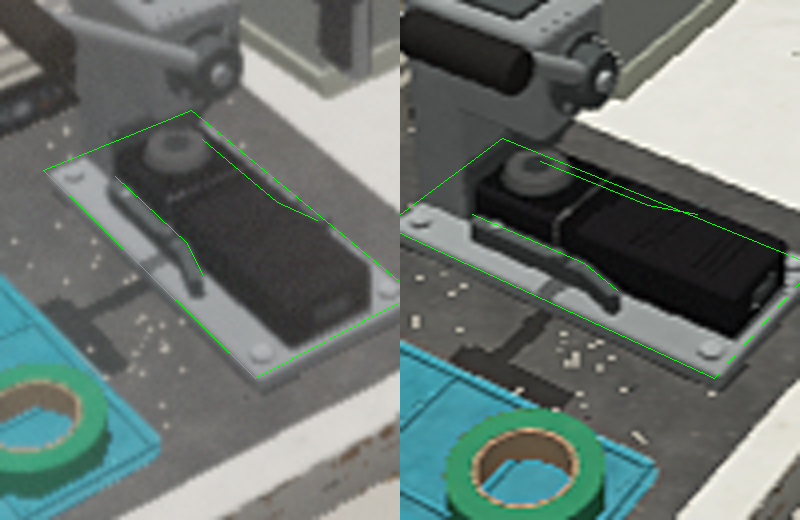

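```bash
python3 - <<'E'
from h import *
W=np.array([.4535-.03,.332-.00035,.022]); W=np.array([.458-.03,.331-.00035,.022])
for n,s,d,z in (("plug",(180,145),(535,170),.051),("rearL",(293,347),(736,337),.014),("bedL",(258,372),(716,368),.014)):
  for c,q in (("scene",s),("side",(d[0]-400,d[1]))):
    K,T=cam(c);u=proj(K,T,W);o=np.array([int(u[0]-67),int(u[1]-65)]);print(n,c,atz(K,T,o+np.array(q)/4-.5,z).round(4))
E
python3 -m inch '[10,5,20,0,0,0,50, 40,25,35,0,0,0,0, 70,45,35,0,0,0,0, 100,65,35,0,0,0,0, 130,90,35,0,0,0,0, 159,110,35,0,0,0,0, 159,110,25,0,0,0,0, 159,110,20,0,0,0,0]'
```

```text
plug scene [0.5145 0.3321 0.051 ]
plug side [0.5157 0.3346 0.051 ]
rearL scene [0.3746 0.3537 0.014 ]
rearL side [0.3745 0.3506 0.014 ]
bedL scene [0.3703 0.3783 0.014 ]
bedL side [0.3707 0.3751 0.014 ]
clock: 17.6
eef_pos: [0.4578, 0.4412, 0.2513]
tool_rot: [-0.005, 1.0, -0.002, -0.004]
ft_force: [-1.2, -0.3, 0.1]
grip_width: 0.0005
grasp_force: 0.0
```

```bash
python3 -m inch '[0,1,-6,0,0,0,0, 0,1,-12,0,0,0,0, 0,1,-18,0,0,0,0, 0,1,-22,0,0,0,0, 0,3,-26,0,0,0,0, 0,5,-30,0,0,0,0, 0,8,-34,0,0,0,0, 0,10,-38,0,0,0,0]'; python3 -m inch '[0,2,-4,0,0,0,0, 0,4,-8,0,0,0,0, 0,5,-12,0,0,0,0, 0,7,-16,0,0,0,0, 0,8,-20,0,0,0,0, 0,9,-24,0,0,0,0, 0,10,-28,0,0,0,0, 0,11,-32,0,0,0,0]'
python3 - <<'E'
from h import *
for c in("side",):
    bot.camera(c)
    K,T=cam(c)
    for k in bot.spot_point(c,"lever_grip")[:1]:
        o,d=ray(K,T,k["uv"]); s=(.466-o[0])/d[0]; p=o+d*s; print(k,p)
E
```

```text
clock: 18.27
eef_pos: [0.4563, 0.4518, 0.219]
tool_rot: [-0.006, 1.0, 0.001, -0.001]
ft_force: [-2.1, 0.8, 4.6]
grip_width: -0.0002
grasp_force: 1.9
clock: 18.93
eef_pos: [0.4574, 0.4641, 0.1872]
tool_rot: [-0.006, 1.0, 0.003, -0.0]
ft_force: [-1.1, 3.4, 5.9]
grip_width: -0.0001
grasp_force: 2.6
{'uv': [185.4, 233.9], 'confidence': 0.96} [0.466      0.44964823 0.14798608]
```

```bash
python3 -m inch '[0,0,-4,0,0,0,0, 0,1,-8,0,0,0,0, 0,1,-12,0,0,0,0, 0,2,-16,0,0,0,0, 0,2,-20,0,0,0,0, 0,2,-24,0,0,0,0, 0,2,-28,0,0,0,0, 0,2,-32,0,0,0,0]'; python3 -m inch '[0,0,-4,0,0,0,0, 0,0,-8,0,0,0,0, 0,0,-12,0,0,0,0, 0,-1,-16,0,0,0,0, 0,-1,-20,0,0,0,0, 0,-2,-24,0,0,0,0, 0,-3,-27,0,0,0,0, 0,-3,-30,0,0,0,0]'
```

```text
clock: 19.7
eef_pos: [0.4575, 0.4655, 0.1554]
tool_rot: [-0.006, 1.0, 0.002, -0.0]
ft_force: [-0.2, 3.6, 5.1]
grip_width: -0.0
grasp_force: 2.8
clock: 20.37
eef_pos: [0.4577, 0.4628, 0.126]
tool_rot: [-0.006, 1.0, 0.003, -0.0]
ft_force: [-0.5, 3.4, 7.9]
grip_width: -0.0002
grasp_force: 3.7
```

```bash
python3 -m inch '[0,-1,-3,0,0,0,0, 0,-1,-5,0,0,0,0, 0,-1,-7,0,0,0,0, 0,-1,-7,0,0,0,0]';python3 -m inch '[0,0,-2,0,0,0,0, 0,0,-4,0,0,0,0, 0,0,-4,0,0,0,0]'
```

```text
clock: 20.7
eef_pos: [0.4578, 0.4617, 0.1197]
tool_rot: [-0.006, 1.0, 0.003, 0.0]
ft_force: [-1.4, 2.7, 8.6]
grip_width: -0.0002
grasp_force: 4.3
clock: 20.95
eef_pos: [0.4579, 0.4617, 0.119]
tool_rot: [-0.005, 1.0, 0.003, 0.001]
ft_force: [-4.2, -2.2, 22.0]
grip_width: -0.0003
grasp_force: 11.0
```

```bash
python3 -m inch '[0,0,2,0,0,0,0, 0,0,5,0,0,0,0, 0,0,8,0,0,0,0, 0,1,11,0,0,0,0, 0,1,14,0,0,0,0, 0,2,17,0,0,0,0, 0,2,20,0,0,0,0, 0,3,23,0,0,0,0]';python3 -m inch '[0,0,3,0,0,0,0, 0,1,6,0,0,0,0, 0,1,9,0,0,0,0, 0,1,12,0,0,0,0, 0,1,15,0,0,0,0, 0,1,18,0,0,0,0, 0,1,21,0,0,0,0, 0,1,24,0,0,0,0]';python3 -m inch '[0,0,3,0,0,0,0, 0,-1,6,0,0,0,0, 0,-1,9,0,0,0,0, 0,-1,12,0,0,0,0, 0,-2,15,0,0,0,0, 0,-2,18,0,0,0,0, 0,-3,21,0,0,0,0, 0,-4,24,0,0,0,0]'
```

```text
clock: 21.62
eef_pos: [0.4577, 0.463, 0.1374]
tool_rot: [-0.005, 1.0, 0.001, -0.0]
ft_force: [1.1, -1.3, 6.3]
grip_width: -0.0001
grasp_force: 2.7
clock: 22.28
eef_pos: [0.4569, 0.4633, 0.1604]
tool_rot: [-0.005, 1.0, -0.0, -0.002]
ft_force: [1.1, -3.6, 3.2]
grip_width: -0.0001
grasp_force: 2.1
clock: 22.95
eef_pos: [0.4563, 0.4602, 0.1845]
tool_rot: [-0.006, 1.0, 0.001, -0.002]
ft_force: [-0.2, -1.2, 2.3]
grip_width: -0.0003
grasp_force: 1.7
```

```bash
python3 -m inch '[0,0,3,0,0,0,0, 0,-1,6,0,0,0,0, 0,-2,9,0,0,0,0, 0,-3,12,0,0,0,0, 0,-4,15,0,0,0,0, 0,-6,18,0,0,0,0, 0,-7,21,0,0,0,0, 0,-9,24,0,0,0,0]';python3 -m inch '[0,-1,2,0,0,0,0, 0,-2,4,0,0,0,0, 0,-3,6,0,0,0,0, 0,-4,8,0,0,0,0, 0,-5,10,0,0,0,0, 0,-6,12,0,0,0,0, 0,-7,14,0,0,0,0, 0,-8,16,0,0,0,0]';python3 -m inch '[0,-1,2,0,0,0,0, 0,-2,4,0,0,0,0, 0,-2,6,0,0,0,0, 0,-2,8,0,0,0,0, 0,-2,10,0,0,0,0, 0,-2,12,0,0,0,0, 0,-2,14,0,0,0,0, 0,-2,20,0,0,0,0]'
```

```text
clock: 23.62
eef_pos: [0.4566, 0.4513, 0.2087]
tool_rot: [-0.006, 1.0, 0.001, -0.002]
ft_force: [-0.1, 0.2, 3.2]
grip_width: -0.0
grasp_force: 1.5
clock: 24.28
eef_pos: [0.4566, 0.4427, 0.2243]
tool_rot: [-0.005, 1.0, 0.0, -0.002]
ft_force: [1.2, -0.5, 2.3]
grip_width: 0.0
grasp_force: 0.9
clock: 24.95
eef_pos: [0.4562, 0.4408, 0.2436]
tool_rot: [-0.005, 1.0, -0.0, -0.002]
ft_force: [-0.3, 0.2, -0.6]
grip_width: 0.0001
grasp_force: 0.0
```

Lever followed all the way up. Retreat and verify.

```bash
python3 -m inch '[0,0,30,0,0,0,0, -20,-15,50,0,0,0,0, -50,-35,60,0,0,0,0, -80,-60,60,0,0,0,0, -110,-90,60,0,0,0,0, -140,-120,60,0,0,0,0, -150,-150,60,0,0,0,0, -150,-160,60,0,0,0,0]';  python3 ov.py .458 .331 .0116 pics/ov3.png
python3 - <<'E'
from h import *
for c in("scene","side"):
    bot.camera(c);K,T=cam(c)
    for t,z in dict(lever_grip=.196,pack_center=.029,jar=0,dish=0,tape=0,case=0).items():
      for k in bot.spot_point(c,t)[:1]: print(c,t,atz(K,T,k["uv"],z).round(3))
E
```

```text
clock: 25.62
eef_pos: [0.3035, 0.2777, 0.3053]
tool_rot: [-0.006, 1.0, -0.0, -0.002]
ft_force: [0.2, 0.2, -0.1]
grip_width: 0.0001
grasp_force: 0.0
scene lever_grip [0.462 0.441 0.196]
scene pack_center [0.464 0.33  0.029]
scene jar [ 0.588 -0.019  0.   ]
scene dish [0.388 0.016 0.   ]
scene tape [0.412 0.481 0.   ]
scene case [0.578 0.492 0.   ]
side lever_grip [0.46  0.443 0.196]
side pack_center [0.453 0.336 0.029]
side jar [ 0.573 -0.008  0.   ]
side dish [0.389 0.004 0.   ]
side tape [0.401 0.49  0.   ]
side case [0.587 0.493 0.   ]
```

View pics/ov3.png

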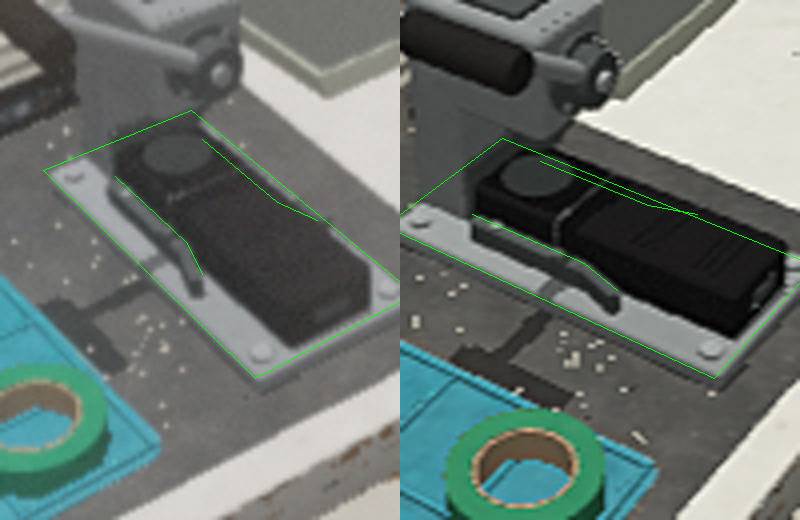

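The picture shows the plug flush (scene crop 178,153), the pack still seated, and the lever back up.

```bash
python3 -c "
from workcell import bot
print(bot.job_done())"
```

```text
the job is handed in; nothing more can be done
None
```

The pack is seated in the press with its plug pressed flush, the lever was eased back up under control, I saw no sign that the other things moved, and the job was handed in at about 26 s.

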